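Level the pantry riser shelf and hold the spirit level on it

TASK

Stand the spirit level lengthwise on the middle of the low wooden shelf and let it go, then turn the knob of the shelf's levelling foot, a little at a time, until the bubble sits centred between its two marks. Then press the level down on the shelf from above with about 10 N and finish while holding it pressed there, bubble still centred, so that a colleague can tighten the lock nut. Leave the jar, the mug and the wrench alone.

Things in the scene. Friction and masses are not known exactly. Their poses are not given: they have to be found in the camera images.
- level: the loose spirit level: aluminium bar 230 long, 28 wide, 38 mm high with black ends, 0.2 to 0.4 kg, upright on the counter left of the shelf at the start. Origin: centre of its underside; x along its length, z up. The yellow-green vial lies along x in an open window (60 mm long) in the middle of its top; the top face is solid 30 to 107 mm either way from the middle
- bubble (a joint): where the pale bubble (14 mm long) stands in the vial, along the level's x from the midpoint of the two black marks: 0 is centred, 0.1 means 10 mm towards +x, the ends are at +-0.185. It runs to the higher end, 1.5 mm (0.015) per mrad of tilt, and settles in about 0.8 s. The marks are at -9.5 and +9.5 mm: the bubble lies inside both while within 2.5 mm (0.025) of centre
- shelf_top (a point): the middle of the top face of the wooden shelf's board, 110 mm above the counter; x axis across the board (190 mm), y axis along it (340 mm) towards the levelling foot, z up out of the board
- shelf: the wooden riser shelf: board (18 mm thick), two end panels, steel bracket for the foot. It stands on two plain glides under its -y end, which do not slide, and on the levelling foot at its +y end, which starts 1.4 to 3.3 mm too low. Origin: on the counter midway between the glides, 158 mm from below the board's middle; axes as shelf_top
- knob_grip (a point): on the upright axis of the levelling foot's round black fluted knob (44 mm across, 26 tall), at half its height, 143 mm above the counter, 30 mm out from the board's +y end. It keeps its height as it turns (0.1 N m, stays put). Clockwise from above raises the +y end: a level along the shelf moves its bubble 4 mm per rad (6 mm per turn, 358 mm from the glides). It takes more than one grasp
- jar: a closed glass jar, 84 mm across and 150 mm tall, right of the shelf; leave it. Origin: centre of its underside
- mug: a white mug, 80 mm across and 92 mm tall, right of the shelf; leave it. Origin: centre of its underside
- wrench: a steel wrench 170 mm long, lying on the counter between the robot and the shelf; leave it. Origin: centre of its underside

How it is judged:
By the outcome, as a careful person would: the job done as asked, in the order asked, and still so for the second after the job is handed in, while the arm keeps its last pose, push and grip.
It also fails if it takes over 64 s, if anything falls off the work surface, if the arm or the gripper's body presses on something with over 40 N, if the wrist force passes 120 N, or if a joint passes its speed limit or range.

ROBOT

A 6-joint arm with a two-finger parallel gripper is mounted at the origin on the work surface. World frame = base frame: x ahead of the robot, y to its left, z up, the work surface at z = 0. Lengths are in m, angles in rad, forces in N, time in s.
With the tool pointing down it reaches from about 0.3 to 0.875 m from the base axis. Payload 6.4 kg.
Tool frame: the origin (TCP) lies on the front face of the gripper's body, between the roots of the fingers; the fingertips stand 73 mm ahead of it and the grasp point (between the pads) lies 54 mm ahead of it; z points along the fingers, y is the line along which they close (so a half turn about z gives the same grasp; the last joint's range is limited). The gripper opens to 85 mm and grips with 20 to 120 N. Pads are 22 mm wide; open, the fingers measure 114 mm over their backs; the gripper's body (76 mm by 85 mm) begins 54 mm behind the grasp point. The pads swing forward as they close: fully open they stand 13 mm farther back than shut.
Start: joints at [1.099, 0.181, 1.607, -0, 1.354, -0.206], TCP at [0.151, 0.555, 0.304] pointing down, gripper open.
Joint ranges: [-2.99, 2.99], [-0.89, 2.07], [0.3, 2.58], [-1.14, 4.28], [0, 2.63], [-3.12, 3.12]. Speed limits (rad/s): [2.57, 2.57, 3.01, 3.14, 3.14, 3.14].

INTERFACE

Orientations are given as [roll, pitch, yaw] about the fixed x, y, z axes, in that order (R = Rz(yaw) Ry(pitch) Rx(roll)).
In Python, from cell import ctrl, cams, order gives the robot as it stands.
- The arm moves only by the tool arm_command, never from a script. Its argument "steps" is a list of rows, each an object with "hand": the finger opening in mm, from 0 to 85.4; "offset": the shift along the tool's x, y, z in mm, a list of three; "twist": the turn, a rotation vector about the tool's x, y, z in rad, a list of three. In form: [{"hand": hand, "offset": [dx, dy, dz], "twist": [rx, ry, rz]}, ...]. A call has exactly 8 rows; each row is the pose to reach, as a shift and turn from the pose commanded when the call began, along the tool's axes at that moment; what a row does not reach only later rows make up. A row lasts 1/12 s, in which the tool goes at most 41.7 mm and 7.16 degrees, less where a joint would pass 70% of its speed; a pose out of reach is approached as far as the arm can. A call with a gripper value outside its range is refused whole. The fingers move at their own pace and stop on an object; "force" is the grip in N (left out, the last holds). Time passes only in rows, so rows that repeat a pose let the fingers close, or fill a call up. It gives the time, the measured TCP pose, the force, the opening and the grip force at its end, in the units of the state.
- ctrl.sense(): the state, without advancing time (a new reading comes with each control period).
- cams.snapshot(name): name is "scene" or "side" or "wrist"; returns the picture (420x560x3 uint8, blue, green, red); there is no depth.
- cams.calibration(name): a dict with "K" (3x3 intrinsics, pixels), "rvec" (rotation vector, rad) and "tvec" (3), from world to camera coordinates, as OpenCV has them. Camera axes: x right, y down, z forward; pixel columns grow to the right and rows downward; lengths in m; the calibration is good to about 2 mm. A picture is of the moment at which its call begins: read the wrist's pose just before it. calibration takes no time and is no camera call; for the wrist camera it gives the pose at the moment of the call.
- order.hand_in(): hands the job in; it is judged then, once.
The state is a dict: "t": time; "joint_pos": joint angles; "qvel": joint speeds; "joint_efforts": joint torques, N m; "tcp_pos": TCP position; "tcp_rot": TCP orientation; "ft_force": force on the tool from outside, world axes, zero at the start; "torque": the same for the moment, N m; "finger_gap": opening from 0.0 (shut) to 1.0 (fully open); "grip_force": force on a finger pad.
Only numpy, scipy, OpenCV 4.12 (cv2) and the standard library are available. Lean on these libraries where they do the work, as an engineer would, in place of code of your own. Each camera call takes 0.05 s, during which the arm holds its last target. There are 200 camera calls.

## Working session

There is one attempt and no reset: what is moved stays moved. The work goes in short steps, Python scripts to look and compute and a tool call to move; the robot and the scene stay as the last step left them, time stands still between calls to the robot, and variables do not carry over. Pictures are saved under pics/ and viewed, at most 10 in all, crops included, and the job is handed in when it is done.

Besides the shell and the picture viewer there is one more tool, called after ">>>" as name(argument=value, ...), one argument or row to a line, values as JSON. arm_command: Moves the arm, as the interface text tells. Its arguments: {"type":"object","properties":{"steps":{"type":"array","items":{"type":"object","properties":{"hand":{"type":"number"},"offset":{"type":"array","items":{"type":"number"}},"twist":{"type":"array","items":{"type":"number"}}}}},"force":{"type":"number"}},"required":["steps"]}

```bash
mkdir -p pics; ls
python3 - <<'E'
from cell import ctrl,cams,order
import cv2,numpy as np
s=ctrl.sense();print(s)
a=cams.snapshot("scene");b=cams.snapshot("side");w=cams.snapshot("wrist")
for n,i in zip(("scene","side","wrist"),(a,b,w)):
    cv2.imwrite(f"pics/{n}0.png",i);print(n,cams.calibration(n))
E
```

```text
pics
{'t': 0.0, 'joint_pos': array([ 1.09870704e+00,  1.81567731e-01,  1.60801923e+00, -1.31085430e-05,
        1.35380550e+00, -2.06294403e-01]), 'qvel': array([-5.07111444e-05, -7.30799120e-04, -2.44208922e-04, -5.39885959e-04,
        1.80611970e-04,  9.38726171e-05]), 'joint_efforts': array([ 2.29864439e-03, -4.44863820e+01, -3.51346529e+01, -5.36883954e-05,
        8.88470036e-03, -5.28546593e-05]), 'tcp_pos': array([0.15081995, 0.5544172 , 0.30296361]), 'tcp_rot': array([-3.13982839e+00, -3.56137510e-04,  2.87580029e+00]), 'ft_force': array([-0.21523297, -0.04575918,  0.78565299]), 'torque': array([ 0.02627408, -0.00175105,  0.02626384]), 'grip_force': 0.0, 'finger_gap': 1.0007920153074985}
scene {'K': array([[486.26181147,   0.        , 271.89152002],
       [  0.        , 486.26181147, 213.79244171],
       [  0.        ,   0.        ,   1.        ]]), 'rvec': array([ 2.31227469,  0.77970575, -0.3106111 ]), 'tvec': array([-0.38499281, -0.20365354,  1.60471752])}
side {'K': array([[413.57913632,   0.        , 278.16403082],
       [  0.        , 413.57913632, 208.19522665],
       [  0.        ,   0.        ,   1.        ]]), 'rvec': array([ 0.06920856, -2.8258752 ,  1.36629198]), 'tvec': array([0.53480609, 0.14818729, 1.00318486])}
wrist {'K': array([[314.2469846 ,   0.        , 275.27835723],
       [  0.        , 314.2469846 , 212.14145498],
       [  0.        ,   0.        ,   1.        ]]), 'rvec': array([-2.2814579 , -1.74394253, -0.28349414]), 'tvec': array([-0.57590841, -0.04111957,  0.38085612])}
```

View pics/scene0.png

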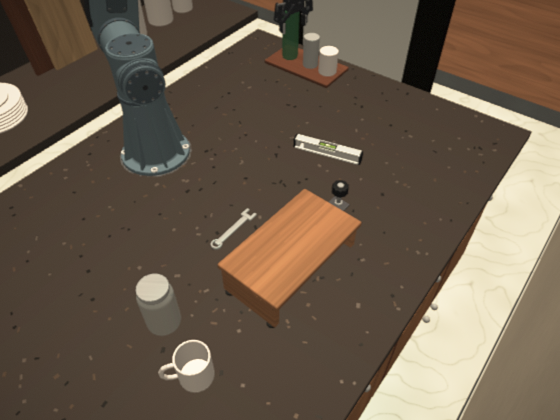

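View pics/side0.png

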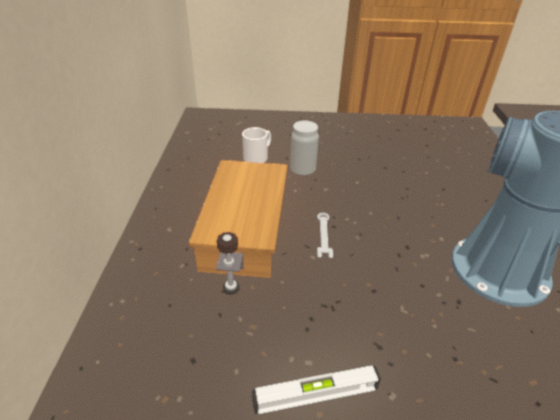

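View pics/wrist0.png

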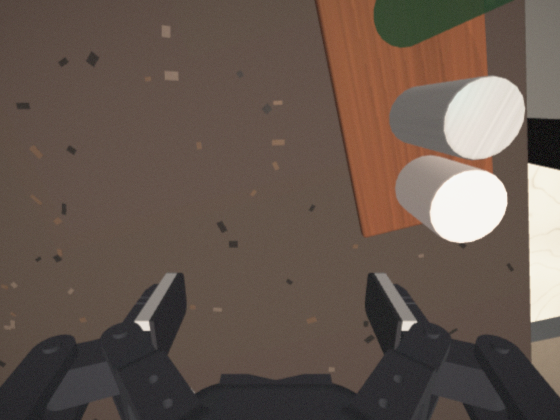

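The scene view shows the level at (328,149), the knob at (340,188) and the shelf top with corners near (307,192), (360,226), (278,303) and (221,265). In the side view the vial is at (318,385), the knob at (228,241), and the board runs from (220,162) to (235,243). The wrist view shows only the counter and the tray with bottles.

```bash
cat > h.py <<'E'
import cv2,numpy as np
from cell import ctrl,cams,order
from scipy.spatial.transform import Rotation as Ro
def ray(c,uv):
    R=cv2.Rodrigues(c["rvec"])[0];t=c["tvec"]
    p=cv2.undistortPoints(np.array([[uv]],float),c["K"],None)[0,0]
    d=R.T@np.array([p[0],p[1],1]);return -R.T@t,d/np.linalg.norm(d)
def onz(c,uv,z):
    o,d=ray(c,uv);return o+d*(z-o[2])/d[2]
def tri(*cu):
    A=0;b=0;rs=[ray(c,u) for c,u in cu]
    for o,d in rs:
        P=np.eye(3)-np.outer(d,d);A=A+P;b=b+P@o
    x=np.linalg.solve(A,b);return x,max(np.linalg.norm(np.cross(x-o,d)) for o,d in rs)
def proj(c,X): return cv2.projectPoints(np.array(X,float).reshape(-1,3),c["rvec"],c["tvec"],c["K"],None)[0].reshape(-1,2)
def snap(n): return cams.snapshot(n)
def tool(): # pose, R
    s=ctrl.sense();return s,Ro.from_euler('xyz',s["tcp_rot"]).as_matrix()
E
python3 - <<'E'
from h import *
C={n:cams.calibration(n) for n in("scene","side")}
rois={"scene":dict(sh=(215,185,370,330),lv=(285,130,370,168),kn=(330,176,352,200)),
      "side":dict(sh=(190,155,295,280),lv=(245,360,390,415),kn=(214,228,242,256))}
for n in C:
    im=cv2.imread(f"pics/{n}0.png");hsv=cv2.cvtColor(im,cv2.COLOR_BGR2HSV)
    def sub(k):
        x0,y0,x1,y1=rois[n][k];m=np.zeros(im.shape[:2],np.uint8);m[y0:y1,x0:x1]=255;return m
    def big(m):
        cs=cv2.findContours(m,cv2.RETR_EXTERNAL,cv2.CHAIN_APPROX_NONE)[0];return max(cs,key=cv2.contourArea)
    H,S,V=cv2.split(hsv)
    x0,y0,x1,y1=rois[n]["sh"]
    wood=((H<20)&(S>110)&(V>60)).astype(np.uint8)*255&sub("sh")
    print(n,"V percentiles",np.percentile(V[wood>0],[5,20,40,60,80,95]))
    for th in (100,120,140,160,175):
        m=cv2.morphologyEx(wood&((V>th)*255).astype(np.uint8),cv2.MORPH_CLOSE,np.ones((5,5)))
        if m.any():
            c=big(m);print(th,cv2.contourArea(c),cv2.approxPolyDP(c,6,True).reshape(-1,2).tolist())
    g=((H>25)&(H<50)&(S>120)&(V>80)).astype(np.uint8)*255&sub("lv");c=big(g);print("vial",cv2.minAreaRect(c))
    l=((S<70)&(V>130)).astype(np.uint8)*255&sub("lv");l=cv2.morphologyEx(l|g,cv2.MORPH_CLOSE,np.ones((5,5)))
    print("level",cv2.minAreaRect(big(l)),cv2.approxPolyDP(big(l),3,True).reshape(-1,2).tolist())
    k=(V<45).astype(np.uint8)*255&sub("kn");print("knob",cv2.boundingRect(big(k)))
    crop=np.hstack([cv2.resize(im[y0:y1,x0:x1],(400,int(400*(y1-y0)/(x1-x0))))])
    x0,y0,x1,y1=rois[n]["lv"];lc=cv2.resize(im[y0:y1,x0:x1],(400,int(400*(y1-y0)/(x1-x0))))
    globals().setdefault("L",[]).append(cv2.copyMakeBorder(np.vstack([crop,lc]),0,600-crop.shape[0]-lc.shape[0] if crop.shape[0]+lc.shape[0]<600 else 0,0,0,0)[:600])
cv2.imwrite("pics/crop1.png",np.hstack(L))
E
```

```text
scene V percentiles [ 85. 180. 193. 199. 207. 218.]
100 8224.0 [[306, 189], [217, 264], [275, 308], [361, 222]]
120 8067.5 [[306, 189], [218, 263], [275, 307], [360, 223]]
140 7959.0 [[305, 189], [218, 263], [276, 307], [360, 222]]
160 7800.0 [[305, 189], [219, 263], [275, 306], [360, 222]]
175 7681.0 [[305, 190], [219, 263], [276, 306], [359, 222]]
vial ((332.5588684082031, 146.2647247314453), (5.093247413635254, 1.697749376296997), 14.03624439239502)
level ((326.9559326171875, 148.4442138671875), (67.129150390625, 14.813337326049805), 14.826478958129883) [[295, 138], [295, 147], [357, 163], [361, 151], [300, 134]]
knob (332, 181, 16, 17)
side V percentiles [155. 170. 213. 218. 222. 228.]
100 7861.5 [[220, 160], [190, 236], [197, 270], [226, 273], [215, 269], [217, 239], [230, 232], [244, 262], [234, 274], [270, 277], [287, 165]]
120 7852.0 [[220, 160], [190, 236], [197, 270], [226, 273], [215, 269], [217, 238], [231, 232], [244, 262], [234, 274], [270, 277], [287, 165]]
140 7765.5 [[220, 160], [190, 236], [197, 270], [226, 273], [215, 269], [216, 240], [232, 232], [244, 262], [234, 274], [269, 277], [287, 165]]
160 6755.0 [[286, 164], [220, 161], [190, 237], [200, 246], [199, 270], [216, 271], [222, 232], [233, 232], [242, 249], [274, 249]]
175 6169.0 [[222, 160], [190, 243], [214, 246], [218, 234], [231, 231], [239, 247], [273, 249], [286, 165]]
vial ((317.2500305175781, 384.75), (7.452413082122803, 29.613536834716797), 78.69007110595703)
level ((316.4696960449219, 388.4876708984375), (28.616024017333984, 124.3717269897461), 78.48616790771484) [[378, 379], [373, 366], [366, 365], [257, 386], [258, 413], [373, 391]]Traceback (most recent call last):
  File "<stdin>", line 22, in <module>
  File "<stdin>", line 10, in big
ValueError: max() iterable argument is empty
```

Run:
```python
from h import *
C={n:cams.calibration(n) for n in("scene","side")};a,b=C["scene"],C["side"]
P=[("near-robot+y",(307,191),(273,247)),("far+y",(360,224),(192,240)),("far-y",(276,306),(220,161)),("near-y",(219,264),(287,165)),
("knobtop",(341,185),(227,238)),("vial",(328,146),(317.5,384.5)),("lvL",(296,137),(373,368)),("lvR",(361,152),(256,389))]
for n,u,v in P:print(n,*[np.round(q,4) for q in tri((a,u),(b,v))])
T=np.array([onz(a,p[1],.109) for p in P[:4]]);T2=np.array([onz(b,p[2],.109) for p in P[:4]])
print(T.mean(0),T2.mean(0))
for Q in(T,T2):
  e=Q[0]+Q[1]-Q[2]-Q[3];print(np.degrees(np.arctan2(e[1],e[0])),np.linalg.norm(e)/2)
print(onz(a,(341,184),.156),onz(b,(227.5,237),.156))
print([onz(c,u,.038) for c,u in((a,(328,146)),(b,(317.5,384.5)))])
c=cams.calibration("wrist");s,R=tool();Rc=cv2.Rodrigues(c["rvec"])[0];print("cam in tool",R.T@(-Rc.T@c["tvec"]-s["tcp_pos"]),"\n",R.T@Rc.T, "\n",R)
```

```text
near-robot+y [0.5509 0.0664 0.1045] 0.0056
far+y [0.7294 0.0514 0.1029] 0.0037
far-y [ 0.7104 -0.2731  0.1082] 0.0019
near-y [ 0.5257 -0.2637  0.1068] 0.0027
knobtop [0.6404 0.0961 0.1552] 0.0017
vial [0.455  0.3337 0.0316] 0.0024
lvL [0.3527 0.3011 0.0395] 0.0012
lvR [0.5622 0.3554 0.0468] 0.0026
[ 0.63322575 -0.10695822  0.109     ] [ 0.62616574 -0.10211886  0.109     ]
85.0999396249621 0.325755351556764
86.99445508940158 0.3292222238438872
[0.64043484 0.09881838 0.156     ] [0.63808717 0.09313256 0.156     ]
[array([0.46125105, 0.32727665, 0.038     ]), array([0.45325248, 0.3362137 , 0.038     ])]
cam in tool [ 0.08180874  0.00119011 -0.07090488] 
 [[ 2.46039801e-04 -9.48342745e-01 -3.17247503e-01]
 [ 9.99999353e-01 -1.19054087e-04  1.13143119e-03]
 [-1.11075417e-03 -3.17247576e-01  9.48342101e-01]] 
 [[-9.64890472e-01  2.62651898e-01 -5.98184965e-04]
 [ 2.62652447e-01  9.64889765e-01 -1.19707182e-03]
 [ 2.62769365e-04 -1.31215794e-03 -9.99999105e-01]]
```

>>> arm_command(
  steps=[
    {"hand": 85,"offset": [-20,-8,3],"twist": [0,0,0]},
    {"hand": 85,"offset": [-56,-21,8],"twist": [0,0,0]},
    {"hand": 85,"offset": [-92,-35,14],"twist": [0,0,0]},
    {"hand": 85,"offset": [-128,-49,20],"twist": [0,0,0]},
    {"hand": 85,"offset": [-164,-62,26],"twist": [0,0,0]},
    {"hand": 85,"offset": [-200,-76,32],"twist": [0,0,0]},
    {"hand": 85,"offset": [-235,-89,38],"twist": [0,0,0]},
    {"hand": 85,"offset": [-270,-102,40],"twist": [0,0,0]},
  ],
)

```text
t: 0.82
tcp_pos: [0.3855, 0.3838, 0.2627]
tcp_rot: [-3.14, -0.001, 2.876]
ft_force: [1.0, 1.1, 0.1]
finger_gap: 0.998
grip_force: 0.0
```

>>> arm_command(
  steps=[
    {"hand": 85,"offset": [-30,-12,3],"twist": [0,0,-0.08]},
    {"hand": 85,"offset": [-60,-22,6],"twist": [0,0,-0.2]},
    {"hand": 85,"offset": [-75,-28,8],"twist": [0,0,-0.3]},
    {"hand": 85,"offset": [-84,-32,10],"twist": [0,0,-0.4]},
    {"hand": 85,"offset": [-84,-32,10],"twist": [0,0,-0.5]},
    {"hand": 85,"offset": [-84,-32,10],"twist": [0,0,-0.52]},
    {"hand": 85,"offset": [-84,-32,10],"twist": [0,0,-0.52]},
    {"hand": 85,"offset": [-84,-32,10],"twist": [0,0,-0.52]},
  ],
)

```text
t: 1.48
tcp_pos: [0.457, 0.3327, 0.2538]
tcp_rot: [3.142, -0.0, -2.89]
ft_force: [-0.4, 0.4, 0.2]
finger_gap: 0.996
grip_force: 0.0
```

Run:
```python
from h import *
s,R=tool();print(s["t"],s["tcp_pos"],s["tcp_rot"],s["joint_pos"])
im=snap("wrist");cv2.imwrite("pics/w1.png",im);np.savez("pics/w1.npz",**cams.calibration("wrist"))
```

```text
1.4833 [0.45704501 0.33274924 0.25378685] [ 3.14158956e+00 -2.82900467e-04 -2.88954940e+00] [ 4.19371412e-01  2.09116519e-01  1.67943343e+00  5.28089636e-05
  1.25332114e+00 -1.40348466e+00]
```

View pics/w1.png

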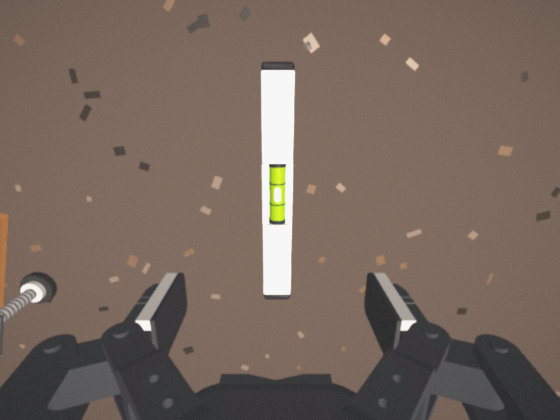

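Wrist view: level centred near (278,193), with its ends at (278,63) and (277,298), almost parallel to tool x. The knob foot is at the left edge, (38,290).

Run:
```python
from h import *
c=dict(np.load("pics/w1.npz"));im=cv2.imread("pics/w1.png");hsv=cv2.cvtColor(im,cv2.COLOR_BGR2HSV)
H,S,V=cv2.split(hsv)
g=((H>25)&(H<50)&(S>120)&(V>80)).astype(np.uint8);x,y,w,h=cv2.boundingRect(g);print("vial",x,y,w,h)
u=(278,193)
print(tri((c,(x+w/2,y+h/2)),(cams.calibration("scene"),(328,146)),(cams.calibration("side"),(317.5,384.5))))
A=onz(c,(278.5,63),.038);B=onz(c,(277.5,294.5),.038)  # top edges of black ends
s,R=tool()
for z in(.03,.038,.045):
  A=onz(c,(278.5,63),z);B=onz(c,(277.5,294.5),z)
  print(z,np.linalg.norm(A-B),(A+B)/2,np.degrees(np.arctan2(*(B-A)[1::-1])),"tool xyz",R.T@((A+B)/2-s["tcp_pos"]), R.T@(onz(c,(x+w/2,y+h/2),z)-s["tcp_pos"]))
```

```text
vial 270 167 15 55
(array([0.45495708, 0.33475076, 0.03179515]), np.float64(0.0027873214150696242))
0.03 0.2284876068433795 [0.4536304  0.33616544 0.03      ] 14.40192771780813 tool xyz [0.00244975 0.00404136 0.2239018 ] [0.00048879 0.00361944 0.22390169]
0.038 0.22228727729224557 [0.451581   0.33555399 0.038     ] 14.401927717808118 tool xyz [0.00458736 0.00396162 0.21590192] [0.00267961 0.00355116 0.21590181]
0.045 0.2168619889350033 [0.44978777 0.33501897 0.045     ] 14.401927717808134 tool xyz [0.00645777 0.00389186 0.20890201] [0.00459658 0.00349141 0.20890191]
```

>>> arm_command(
  steps=[
    {"hand": 85,"offset": [1,4,15],"twist": [0,0,0]},
    {"hand": 85,"offset": [2,4,45],"twist": [0,0,0]},
    {"hand": 85,"offset": [2,4,80],"twist": [0,0,0]},
    {"hand": 85,"offset": [2,4,115],"twist": [0,0,0]},
    {"hand": 85,"offset": [2,4,145],"twist": [0,0,0]},
    {"hand": 85,"offset": [2,4,165],"twist": [0,0,0]},
    {"hand": 85,"offset": [2,4,174],"twist": [0,0,0]},
    {"hand": 85,"offset": [2,4,174],"twist": [0,0,0]},
  ],
)

```text
t: 2.2
tcp_pos: [0.4528, 0.3356, 0.0777]
tcp_rot: [-3.141, -0.004, -2.888]
ft_force: [0.8, -0.7, 0.2]
finger_gap: 0.99
grip_force: 0.0
```

>>> arm_command(
  steps=[
    {"hand": 20,"offset": [0,0,0],"twist": [0,0,0]},
    {"hand": 20,"offset": [0,0,0],"twist": [0,0,0]},
    {"hand": 20,"offset": [0,0,0],"twist": [0,0,0]},
    {"hand": 20,"offset": [0,0,0],"twist": [0,0,0]},
    {"hand": 20,"offset": [0,0,0],"twist": [0,0,0]},
    {"hand": 20,"offset": [0,0,0],"twist": [0,0,0]},
    {"hand": 20,"offset": [0,0,0],"twist": [0,0,0]},
    {"hand": 20,"offset": [0,0,0],"twist": [0,0,0]},
  ],
  force=40,
)

```text
t: 2.87
tcp_pos: [0.4554, 0.3363, 0.0813]
tcp_rot: [3.141, 0.002, -2.887]
ft_force: [-0.5, -0.3, 7.5]
finger_gap: 0.32
grip_force: 41.7
```

>>> arm_command(
  steps=[
    {"hand": 20,"offset": [0,0,-10],"twist": [0,0,0]},
    {"hand": 20,"offset": [0,0,-35],"twist": [0,0,0]},
    {"hand": 20,"offset": [0,0,-65],"twist": [0,0,0]},
    {"hand": 20,"offset": [0,0,-100],"twist": [0,0,0]},
    {"hand": 20,"offset": [0,0,-135],"twist": [0,0,0]},
    {"hand": 20,"offset": [-2,-15,-170],"twist": [0,0,0]},
    {"hand": 20,"offset": [-5,-40,-195],"twist": [0,0,0]},
    {"hand": 20,"offset": [-9,-71,-200],"twist": [0,0,0]},
  ],
)

```text
t: 3.53
tcp_pos: [0.4823, 0.2706, 0.2861]
tcp_rot: [3.141, 0.009, -2.884]
ft_force: [1.1, -0.2, -2.1]
finger_gap: 0.32
grip_force: 40.6
```

>>> arm_command(
  steps=[
    {"hand": 20,"offset": [-5,-36,0],"twist": [0,0,0]},
    {"hand": 20,"offset": [-9,-70,0],"twist": [0,0,0]},
    {"hand": 20,"offset": [-13,-105,0],"twist": [0,0,0]},
    {"hand": 20,"offset": [-17,-140,0],"twist": [0,0,0]},
    {"hand": 20,"offset": [-22,-175,0],"twist": [0,0,0]},
    {"hand": 20,"offset": [-26,-210,0],"twist": [0,0,0]},
    {"hand": 20,"offset": [-31,-245,0],"twist": [0,0,0]},
    {"hand": 20,"offset": [-36,-280,0],"twist": [0,0,0]},
  ],
)

```text
t: 4.2
tcp_pos: [0.5861, 0.0059, 0.28]
tcp_rot: [3.141, -0.001, -2.888]
ft_force: [1.3, 0.5, -1.9]
finger_gap: 0.319
grip_force: 40.5
```

>>> arm_command(
  steps=[
    {"hand": 20,"offset": [-4,-30,0],"twist": [0,0,0.1]},
    {"hand": 20,"offset": [-7,-55,0],"twist": [0,0,0.22]},
    {"hand": 20,"offset": [-10,-80,0],"twist": [0,0,0.34]},
    {"hand": 20,"offset": [-13,-100,0],"twist": [0,0,0.46]},
    {"hand": 20,"offset": [-14,-120,0],"twist": [0,0,0.58]},
    {"hand": 20,"offset": [-14,-120,0],"twist": [0,0,0.7]},
    {"hand": 20,"offset": [-14,-120,0],"twist": [0,0,0.82]},
    {"hand": 20,"offset": [-14,-120,0],"twist": [0,0,0.94]},
  ],
)

```text
t: 4.87
tcp_pos: [0.6294, -0.1056, 0.2795]
tcp_rot: [-3.141, -0.002, 2.449]
ft_force: [-0.1, -0.2, -3.0]
finger_gap: 0.321
grip_force: 40.5
```

>>> arm_command(
  steps=[
    {"hand": 20,"offset": [0,0,0],"twist": [0,0,0.12]},
    {"hand": 20,"offset": [0,0,0],"twist": [0,0,0.24]},
    {"hand": 20,"offset": [0,0,0],"twist": [0,0,0.36]},
    {"hand": 20,"offset": [0,0,0],"twist": [0,0,0.48]},
    {"hand": 20,"offset": [0,0,0],"twist": [0,0,0.6]},
    {"hand": 20,"offset": [0,0,0],"twist": [0,0,0.72]},
    {"hand": 20,"offset": [0,0,0],"twist": [0,0,0.84]},
    {"hand": 20,"offset": [0,0,0],"twist": [0,0,0.95]},
  ],
)

```text
t: 5.53
tcp_pos: [0.6294, -0.1049, 0.2797]
tcp_rot: [-3.14, -0.0, 1.5]
ft_force: [-1.0, -0.4, -2.3]
finger_gap: 0.319
grip_force: 40.5
```

Run:
```python
from h import *
s,R=tool();print(s["t"],s["tcp_pos"],s["tcp_rot"],s["joint_pos"],s["finger_gap"],s["grip_force"])
im=snap("wrist");cv2.imwrite("pics/w2.png",im);np.savez("pics/w2.npz",**cams.calibration("wrist"))
```

```text
5.5333 [ 0.62940741 -0.10486735  0.27973023] [-3.14026604e+00 -4.41971913e-04  1.49977382e+00] [-3.50799637e-01  3.39661629e-01  1.46111729e+00  6.00138973e-05
  1.34221081e+00 -2.79791067e-01] 0.3186338183107154 40.463054180145264
```

View pics/w2.png

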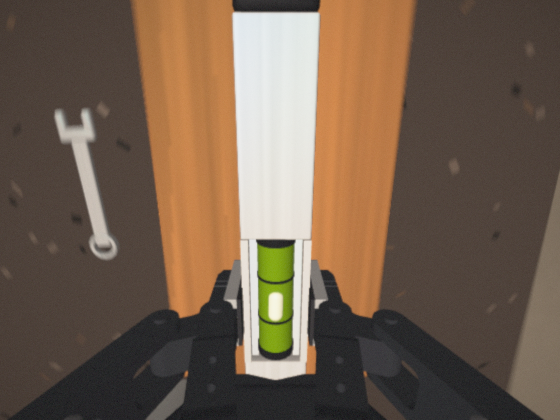

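Wrist view: level held with its vial at (276,297), bubble at (276,306). The board's edges run (136,0)→(170,300) on the left and (413,0)→(380,300) on the right, and the wrench is clear of it at left.

Run:
```python
from h import *
c=dict(np.load("pics/w2.npz"));im=cv2.imread("pics/w2.png");H,S,V=cv2.split(cv2.cvtColor(im,cv2.COLOR_BGR2HSV))
m=(H<20)&(S>150)&(V>100)
L=[];Rr=[]
for y in range(10,250,4):
    x=np.where(m[y])[0]; L.append((x.min(),y));Rr.append((x.max(),y))
s,R=tool()
for z in(.105,.11,.115):
  out=[]
  for pts in(L,Rr):
    P=np.array([onz(c,p,z) for p in pts])[:,:2]; l=cv2.fitLine(P.astype(np.float32),cv2.DIST_HUBER,0,.001,.001).ravel()
    d=l[:2]*np.sign(l[1]);out.append((np.degrees(np.arctan2(d[1],d[0])),l[2:]+d*(-.104-l[3])/d[1],d))
  a,b=out;n=np.array([a[2][1],-a[2][0]]);print(z,a[0],b[0],a[1],b[1],"width",(b[1]-a[1])@n,"mid",(a[1]+b[1])/2)
# level edges in image -> direction in tool frame at level top z
lv=(S<90)&(V>150)
A=[]
for y in range(20,230,5):
    x=np.where(lv[y,180:380])[0]+180;A.append(((x.min()+x.max())/2,y))
A=np.array(A);P=np.array([onz(c,p,.28-.054-.027+.038+.01) for p in A]);l=np.polyfit(P[:,1],P[:,0],1);print("level yaw",90-np.degrees(np.arctan(l[0])), "x at tcp y",np.polyval(l,s["tcp_pos"][1]))
```

```text
0.105 84.962006 85.97457 [ 0.53320974 -0.104     ] [ 0.7224358 -0.104    ] width 0.188495 mid [ 0.62782276 -0.104     ]
0.11 84.962006 85.974556 [ 0.5351547 -0.104    ] [ 0.7205591 -0.104    ] width 0.18468815 mid [ 0.6278569 -0.104    ]
0.115 84.96203 85.97456 [ 0.5370996 -0.104    ] [ 0.7186826 -0.104    ] width 0.18088149 mid [ 0.62789106 -0.104     ]
level yaw 85.5405005674633 x at tcp y 0.6294547935312989
```

>>> arm_command(
  steps=[
    {"hand": 20,"offset": [0,-1,10],"twist": [0,0,0]},
    {"hand": 20,"offset": [0,-1.5,30],"twist": [0,0,0]},
    {"hand": 20,"offset": [0,-1.5,50],"twist": [0,0,0]},
    {"hand": 20,"offset": [0,-1.5,68],"twist": [0,0,0]},
    {"hand": 20,"offset": [0,-1.5,80],"twist": [0,0,0]},
    {"hand": 20,"offset": [0,-1.5,85],"twist": [0,0,0]},
    {"hand": 20,"offset": [0,-1.5,87],"twist": [0,0,0]},
    {"hand": 20,"offset": [0,-1.5,87],"twist": [0,0,0]},
  ],
)

```text
t: 6.25
tcp_pos: [0.6286, -0.105, 0.1929]
tcp_rot: [-3.141, -0.0, 1.507]
ft_force: [-0.1, 0.1, -1.1]
finger_gap: 0.32
grip_force: 40.5
```

>>> arm_command(
  steps=[
    {"hand": 20,"offset": [0,0,0.5],"twist": [0,0,0]},
    {"hand": 20,"offset": [0,0,1],"twist": [0,0,0]},
    {"hand": 20,"offset": [0,0,1.5],"twist": [0,0,0]},
    {"hand": 20,"offset": [0,0,2],"twist": [0,0,0]},
    {"hand": 20,"offset": [0,0,2],"twist": [0,0,0]},
    {"hand": 20,"offset": [0,0,2],"twist": [0,0,0]},
    {"hand": 20,"offset": [0,0,2],"twist": [0,0,0]},
    {"hand": 20,"offset": [0,0,2],"twist": [0,0,0]},
  ],
)

```text
t: 6.92
tcp_pos: [0.6286, -0.105, 0.1911]
tcp_rot: [3.141, 0.0, 1.506]
ft_force: [-0.8, 0.6, -1.8]
finger_gap: 0.321
grip_force: 40.5
```

>>> arm_command(
  steps=[
    {"hand": 20,"offset": [0,0,0.4],"twist": [0,0,0]},
    {"hand": 20,"offset": [0,0,0.8],"twist": [0,0,0]},
    {"hand": 20,"offset": [0,0,1.2],"twist": [0,0,0]},
    {"hand": 20,"offset": [0,0,1.2],"twist": [0,0,0]},
    {"hand": 20,"offset": [0,0,1.2],"twist": [0,0,0]},
    {"hand": 20,"offset": [0,0,1.2],"twist": [0,0,0]},
    {"hand": 20,"offset": [0,0,1.2],"twist": [0,0,0]},
    {"hand": 20,"offset": [0,0,1.2],"twist": [0,0,0]},
  ],
)

```text
t: 7.58
tcp_pos: [0.6287, -0.1049, 0.1901]
tcp_rot: [3.141, 0.0, 1.506]
ft_force: [-0.9, 3.8, 5.1]
finger_gap: 0.319
grip_force: 41.4
```

>>> arm_command(
  steps=[
    {"hand": 40,"offset": [0,0,0],"twist": [0,0,0]},
    {"hand": 50,"offset": [0,0,0],"twist": [0,0,0]},
    {"hand": 70,"offset": [0,0,0],"twist": [0,0,0]},
    {"hand": 70,"offset": [0,0,0],"twist": [0,0,0]},
    {"hand": 70,"offset": [0,0,0],"twist": [0,0,0]},
    {"hand": 70,"offset": [0,0,-5],"twist": [0,0,0]},
    {"hand": 70,"offset": [0,0,-20],"twist": [0,0,0]},
    {"hand": 70,"offset": [0,0,-50],"twist": [0,0,0]},
  ],
)

```text
t: 8.25
tcp_pos: [0.6264, -0.1044, 0.2363]
tcp_rot: [-3.134, -0.002, 1.506]
ft_force: [-0.4, -0.8, -0.5]
finger_gap: 0.821
grip_force: 0.0
```

>>> arm_command(
  steps=[
    {"hand": 85,"offset": [10,0,-30],"twist": [0,0,0]},
    {"hand": 85,"offset": [25,0,-50],"twist": [0,0,0]},
    {"hand": 85,"offset": [50,0,-60],"twist": [0,0,0]},
    {"hand": 85,"offset": [75,0,-60],"twist": [0,0,0]},
    {"hand": 85,"offset": [100,0,-60],"twist": [0,0,0]},
    {"hand": 85,"offset": [100,0,-60],"twist": [0,0,0]},
    {"hand": 85,"offset": [100,0,-60],"twist": [0,0,0]},
    {"hand": 85,"offset": [100,0,-60],"twist": [0,0,0]},
  ],
)

```text
t: 8.92
tcp_pos: [0.635, -0.0055, 0.2998]
tcp_rot: [3.141, 0.0, 1.506]
ft_force: [-0.8, -0.2, 0.1]
finger_gap: 0.991
grip_force: 0.0
```

Run:
```python
from h import *
s,R=tool();print(s["t"],s["tcp_pos"],s["tcp_rot"],s["joint_pos"],s["ft_force"])
im=snap("wrist");cv2.imwrite("pics/w3.png",im);np.savez("pics/w3.npz",**cams.calibration("wrist"))
```

```text
8.9167 [ 0.63500047 -0.00545267  0.29983026] [3.14147867e+00 4.84969288e-04 1.50623055e+00] [-1.94988313e-01  3.15349088e-01  1.45103903e+00 -4.75101143e-04
  1.37502846e+00 -1.30330186e-01] [-0.76445806 -0.21590593  0.05769738]
```

View pics/w3.png

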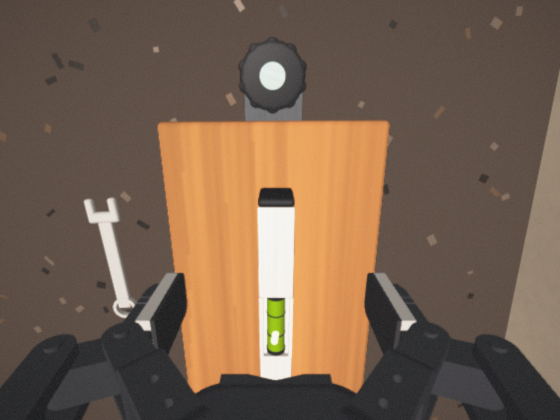

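Wrist view: knob cap centred at (273,76), board end edge at row 122, level standing on the board along its axis, bubble at (275,339), towards the −y end of the vial (rows 297–353).

```bash
cat >> h.py <<'E'
def bubble(im,c,z=.138):
    H,S,V=cv2.split(cv2.cvtColor(im,cv2.COLOR_BGR2HSV))
    g=((H>25)&(H<50)&(S>120)&(V>60)).astype(np.uint8)
    x,y,w,h=cv2.boundingRect(cv2.morphologyEx(g,cv2.MORPH_OPEN,np.ones((3,3))))
    b=((S<150)&(V>170)).astype(np.float32);b[:y+2]=0;b[y+h-2:]=0;b[:,:x+3]=0;b[:,x+w-3:]=0
    n,lab,st,ce=cv2.connectedComponentsWithStats(b.astype(np.uint8));k=1+np.argmax(st[1:,4])
    xc=x+w/2
    prof=V[y:y+h,int(xc-w/4):int(xc+w/4)+1].astype(float).mean(1)
    pt=lambda v:onz(c,(xc,v),z)
    return dict(box=(x,y,w,h),bub=ce[k],bh=st[k],prof=prof.astype(int),y0=y,
      d=1e3*np.linalg.norm(pt(y+h)-pt(y)),off=1e3*((pt(ce[k][1])-(pt(y)+pt(y+h))/2)[1]), mid=(pt(y)+pt(y+h))/2)
E
python3 - <<'E'
from h import *
c=dict(np.load("pics/w3.npz"));im=cv2.imread("pics/w3.png");H,S,V=cv2.split(cv2.cvtColor(im,cv2.COLOR_BGR2HSV))
b=bubble(im,c);print(b)
# knob: cap
cap=((S<80)&(V>150)).astype(np.uint8);cap[:50]=0;cap[110:]=0;cap[:,:240]=0;cap[:,310:]=0
M=cv2.moments(cap,True);u=(M["m10"]/M["m00"],M["m01"]/M["m00"])
k=tri((c,u),(cams.calibration("scene"),(341,185)),(cams.calibration("side"),(227,238)));print("cap",u,k)
K=onz(c,u,.156);print("knob",K)
E_=[onz(c,p,.108) for p in((160,122.5),(386.5,122.5))];print("edge",E_,np.linalg.norm(E_[0]-E_[1]))
mid=(E_[0]+E_[1])/2;d=E_[1]-E_[0];d/=np.linalg.norm(d);ax=np.array([-d[1],d[0],0]);print("yaw",np.degrees(np.arctan2(ax[1],ax[0])),"center",mid-.17*ax, "from knob",K-.2*ax)
A=onz(c,(276.5,188.5),.147);print("level +y end top",A,"level centre",A-.115*ax)
s,R=tool();print("knob in tool",R.T@(K-s["tcp_pos"]))
E
```

```text
{'box': (267, 300, 17, 52), 'bub': array([274.39823009, 337.33628319]), 'bh': array([270, 331,  10,  14, 113], dtype=int32), 'prof': array([ 85, 148, 193, 197, 197, 197, 196, 197, 197, 197, 197, 197, 197,
       196, 195, 184, 148, 121, 168, 193, 196, 195, 196, 196, 195, 195,
       195, 195, 195, 196, 202, 221, 232, 236, 236, 231, 225, 229, 235,
       235, 234, 233, 231, 226, 214, 197, 194, 194, 194, 193, 184, 146]), 'y0': 300, 'd': np.float64(55.43497414555706), 'off': np.float64(-11.345484788309962), 'mid': array([ 0.62861358, -0.10799033,  0.138     ])}
cap (272.0571428571429, 75.29411764705883) (array([0.64013682, 0.09606458, 0.15515092]), np.float64(0.0018882789122475947))
knob [0.63969394 0.09588085 0.156     ]
edge [array([0.54716974, 0.07115205, 0.108     ]), array([0.72898287, 0.05928819, 0.108     ])] 0.18219980206301278
yaw 86.26656862976334 center [ 0.62700683 -0.10441911  0.108     ] from knob [ 0.62667103 -0.1036947   0.156     ]
level +y end top [0.63769154 0.02039356 0.147     ] level centre [ 0.63020336 -0.09436239  0.147     ]
knob in tool [ 0.10195681 -0.00194902  0.14366849]
```

>>> arm_command(
  steps=[
    {"hand": 85,"offset": [30,-1,0],"twist": [0,0,0]},
    {"hand": 85,"offset": [65,-2,0],"twist": [0,0,0]},
    {"hand": 85,"offset": [92,-2,8],"twist": [0,0,0]},
    {"hand": 85,"offset": [102,-2,30],"twist": [0,0,0]},
    {"hand": 85,"offset": [102,-2,60],"twist": [0,0,0]},
    {"hand": 85,"offset": [102,-2,85],"twist": [0,0,0]},
    {"hand": 85,"offset": [102,-2,100],"twist": [0,0,0]},
    {"hand": 85,"offset": [102,-2,103],"twist": [0,0,0]},
  ],
)

```text
t: 9.63
tcp_pos: [0.6377, 0.0956, 0.1925]
tcp_rot: [-3.135, 0.0, 1.504]
ft_force: [-0.6, 0.6, 0.5]
finger_gap: 0.99
grip_force: 0.0
```

>>> arm_command(
  steps=[
    {"hand": 60,"offset": [0,0,0],"twist": [0,0,0]},
    {"hand": 35,"offset": [0,0,0],"twist": [0,0,0]},
    {"hand": 35,"offset": [0,0,0],"twist": [0,0,0]},
    {"hand": 35,"offset": [0,0,0],"twist": [0,0,0]},
    {"hand": 35,"offset": [0,0,0],"twist": [0,0,0]},
    {"hand": 35,"offset": [0,0,0],"twist": [0,0,0]},
    {"hand": 35,"offset": [0,0,0],"twist": [0,0,0]},
    {"hand": 35,"offset": [0,0,0],"twist": [0,0,0]},
  ],
  force=30,
)

```text
t: 10.3
tcp_pos: [0.6396, 0.0964, 0.1988]
tcp_rot: [3.141, 0.001, 1.506]
ft_force: [-5.1, -1.0, 5.8]
finger_gap: 0.483
grip_force: 30.6
```

>>> arm_command(
  steps=[
    {"hand": 35,"offset": [0,0,0],"twist": [0,0,0.06]},
    {"hand": 35,"offset": [0,0,0],"twist": [0,0,0.17]},
    {"hand": 35,"offset": [0,0,0],"twist": [0,0,0.29]},
    {"hand": 35,"offset": [0,0,0],"twist": [0,0,0.41]},
    {"hand": 35,"offset": [0,0,0],"twist": [0,0,0.53]},
    {"hand": 35,"offset": [0,0,0],"twist": [0,0,0.65]},
    {"hand": 35,"offset": [0,0,0],"twist": [0,0,0.77]},
    {"hand": 35,"offset": [0,0,0],"twist": [0,0,0.85]},
  ],
)

```text
t: 10.97
tcp_pos: [0.6406, 0.0958, 0.1989]
tcp_rot: [3.139, -0.002, 0.65]
ft_force: [0.1, -3.7, 3.1]
finger_gap: 0.483
grip_force: 30.4
```

>>> arm_command(
  steps=[
    {"hand": 35,"offset": [0,0,0],"twist": [0,0,0.1]},
    {"hand": 35,"offset": [0,0,0],"twist": [0,0,0.2]},
    {"hand": 35,"offset": [0,0,0],"twist": [0,0,0.3]},
    {"hand": 35,"offset": [0,0,0],"twist": [0,0,0.41]},
    {"hand": 35,"offset": [0,0,0],"twist": [0,0,0.53]},
    {"hand": 35,"offset": [0,0,0],"twist": [0,0,0.65]},
    {"hand": 35,"offset": [0,0,0],"twist": [0,0,0.77]},
    {"hand": 35,"offset": [0,0,0],"twist": [0,0,0.85]},
  ],
)

```text
t: 11.63
tcp_pos: [0.6409, 0.0947, 0.1989]
tcp_rot: [3.139, -0.004, -0.201]
ft_force: [-0.0, -7.4, 1.8]
finger_gap: 0.482
grip_force: 30.4
```

>>> arm_command(
  steps=[
    {"hand": 35,"offset": [0,0,0],"twist": [0,0,0.1]},
    {"hand": 35,"offset": [0,0,0],"twist": [0,0,0.2]},
    {"hand": 35,"offset": [0,0,0],"twist": [0,0,0.32]},
    {"hand": 35,"offset": [0,0,0],"twist": [0,0,0.44]},
    {"hand": 35,"offset": [0,0,0],"twist": [0,0,0.56]},
    {"hand": 35,"offset": [0,0,0],"twist": [0,0,0.66]},
    {"hand": 35,"offset": [0,0,0],"twist": [0,0,0.7]},
    {"hand": 35,"offset": [0,0,0],"twist": [0,0,0.7]},
  ],
)

```text
t: 12.3
tcp_pos: [0.6404, 0.0939, 0.1989]
tcp_rot: [3.14, -0.005, -0.897]
ft_force: [-2.9, -9.3, 3.7]
finger_gap: 0.482
grip_force: 30.6
```

>>> arm_command(
  steps=[
    {"hand": 60,"offset": [0,0,0],"twist": [0,0,0]},
    {"hand": 85,"offset": [0,0,0],"twist": [0,0,0]},
    {"hand": 85,"offset": [0,0,0],"twist": [0,0,0]},
    {"hand": 85,"offset": [0,0,0],"twist": [0,0,0]},
    {"hand": 85,"offset": [0,0,-5],"twist": [0,0,0]},
    {"hand": 85,"offset": [0,0,-25],"twist": [0,0,0]},
    {"hand": 85,"offset": [0,0,-50],"twist": [0,0,0]},
    {"hand": 85,"offset": [0,0,-70],"twist": [0,0,0]},
  ],
)

```text
t: 12.97
tcp_pos: [0.6397, 0.097, 0.2682]
tcp_rot: [-3.141, -0.0, -0.894]
ft_force: [0.5, 0.2, 1.2]
finger_gap: 0.997
grip_force: 0.0
```

>>> arm_command(
  steps=[
    {"hand": 85,"offset": [0,0,0],"twist": [0,0,-0.08]},
    {"hand": 85,"offset": [0,0,0],"twist": [0,0,-0.2]},
    {"hand": 85,"offset": [0,0,0],"twist": [0,0,-0.32]},
    {"hand": 85,"offset": [0,0,0],"twist": [0,0,-0.44]},
    {"hand": 85,"offset": [0,0,0],"twist": [0,0,-0.56]},
    {"hand": 85,"offset": [0,0,0],"twist": [0,0,-0.68]},
    {"hand": 85,"offset": [0,0,0],"twist": [0,0,-0.8]},
    {"hand": 85,"offset": [0,0,0],"twist": [0,0,-0.9]},
  ],
)

```text
t: 13.63
tcp_pos: [0.6397, 0.097, 0.2671]
tcp_rot: [-3.141, -0.0, 0.012]
ft_force: [-0.1, -0.0, -0.4]
finger_gap: 0.995
grip_force: 0.0
```

>>> arm_command(
  steps=[
    {"hand": 85,"offset": [0,0,0],"twist": [0,0,-0.1]},
    {"hand": 85,"offset": [0,0,0],"twist": [0,0,-0.21]},
    {"hand": 85,"offset": [0,0,0],"twist": [0,0,-0.32]},
    {"hand": 85,"offset": [0,0,0],"twist": [0,0,-0.44]},
    {"hand": 85,"offset": [0,0,0],"twist": [0,0,-0.56]},
    {"hand": 85,"offset": [0,0,0],"twist": [0,0,-0.68]},
    {"hand": 85,"offset": [0,0,0],"twist": [0,0,-0.8]},
    {"hand": 85,"offset": [0,0,0],"twist": [0,0,-0.9]},
  ],
)

```text
t: 14.3
tcp_pos: [0.6396, 0.097, 0.2671]
tcp_rot: [3.141, -0.0, 0.912]
ft_force: [0.1, 0.9, 1.2]
finger_gap: 0.995
grip_force: 0.0
```

>>> arm_command(
  steps=[
    {"hand": 85,"offset": [-25,17,0],"twist": [0,0,-0.1]},
    {"hand": 85,"offset": [-52,36,0],"twist": [0,0,-0.21]},
    {"hand": 85,"offset": [-80,55,0],"twist": [0,0,-0.32]},
    {"hand": 85,"offset": [-107,74,0],"twist": [0,0,-0.44]},
    {"hand": 85,"offset": [-135,94,0],"twist": [0,0,-0.55]},
    {"hand": 85,"offset": [-155,108,0],"twist": [0,0,-0.6]},
    {"hand": 85,"offset": [-164,114,0],"twist": [0,0,-0.6]},
    {"hand": 85,"offset": [-164,114,0],"twist": [0,0,-0.6]},
  ],
)

```text
t: 14.97
tcp_pos: [0.6281, -0.1049, 0.267]
tcp_rot: [3.141, 0.0, 1.501]
ft_force: [0.4, -0.3, 0.6]
finger_gap: 0.995
grip_force: 0.0
```

Run:
```python
from h import *
s,R=tool();print(s["t"],s["tcp_pos"],s["tcp_rot"],s["joint_pos"],s["ft_force"])
im=snap("wrist");cv2.imwrite("pics/w4.png",im);np.savez("pics/w4.npz",**cams.calibration("wrist"))
print(bubble(im,cams.calibration("wrist")))
```

```text
14.9667 [ 0.62805545 -0.10493536  0.26699465] [3.14123248e+00 4.07874532e-04 1.50120003e+00] [-3.51506323e-01  3.47431012e-01  1.47754179e+00 -3.01290781e-04
  1.31616044e+00 -2.81834271e-01] [ 0.40052606 -0.26302172  0.56321798]
{'box': (265, 196, 23, 76), 'bub': array([276.04265403, 237.00473934]), 'bh': array([271, 227,  11,  21, 211], dtype=int32), 'prof': array([ 83, 131, 160, 169, 169, 171, 170, 169, 169, 168, 169, 169, 169,
       168, 169, 169, 169, 169, 170, 169, 169, 169, 163, 141, 104, 106,
       147, 166, 169, 168, 171, 184, 203, 214, 218, 220, 220, 220, 220,
       220, 220, 220, 220, 220, 220, 219, 219, 219, 216, 211, 199, 172,
       124,  99, 131, 161, 168, 168, 168, 169, 168, 168, 167, 168, 168,
       168, 168, 167, 168, 168, 168, 168, 166, 154, 118,  67]), 'y0': 196, 'd': np.float64(56.363122121243784), 'off': np.float64(-1.0676397848224939), 'mid': array([ 0.62905043, -0.10388017,  0.138     ])}
```

View pics/w4.png

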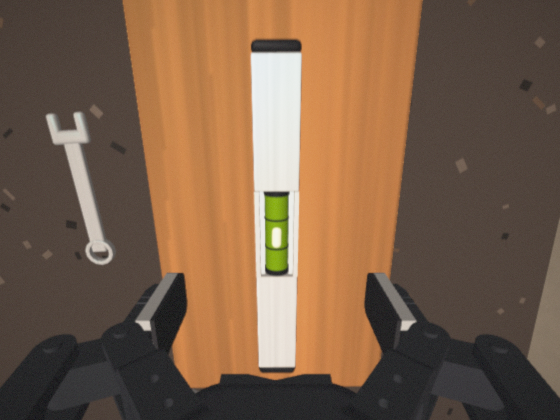

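Wrist view: bubble at row 237, marks at rows 220.5 and 248.8. The bubble is about 1.6 mm towards −y, so about 0.4 rad more is needed.

>>> arm_command(
  steps=[
    {"hand": 85,"offset": [30,0,0],"twist": [0,0,0]},
    {"hand": 85,"offset": [65,-1,0],"twist": [0,0,0]},
    {"hand": 85,"offset": [100,-1,0],"twist": [0,0,0]},
    {"hand": 85,"offset": [135,-2,0],"twist": [0,0,0]},
    {"hand": 85,"offset": [170,-2,0],"twist": [0,0,0]},
    {"hand": 85,"offset": [195,-2,0],"twist": [0,0,0]},
    {"hand": 85,"offset": [202,-2,10],"twist": [0,0,0]},
    {"hand": 85,"offset": [202,-2,40],"twist": [0,0,0]},
  ],
)

```text
t: 15.68
tcp_pos: [0.6414, 0.1038, 0.2315]
tcp_rot: [3.132, -0.001, 1.51]
ft_force: [1.1, -1.7, 0.8]
finger_gap: 0.995
grip_force: 0.0
```

>>> arm_command(
  steps=[
    {"hand": 85,"offset": [0,0,20],"twist": [0,0,0]},
    {"hand": 85,"offset": [0,0,29],"twist": [0,0,0]},
    {"hand": 60,"offset": [0,0,29],"twist": [0,0,0]},
    {"hand": 35,"offset": [0,0,29],"twist": [0,0,0]},
    {"hand": 35,"offset": [0,0,29],"twist": [0,0,0]},
    {"hand": 35,"offset": [0,0,29],"twist": [0,0,0]},
    {"hand": 35,"offset": [0,0,29],"twist": [0,0,0]},
    {"hand": 35,"offset": [0,0,29],"twist": [0,0,0]},
  ],
  force=30,
)

```text
t: 16.35
tcp_pos: [0.6397, 0.0989, 0.1998]
tcp_rot: [3.14, -0.0, 1.505]
ft_force: [-4.0, 0.8, 6.2]
finger_gap: 0.484
grip_force: 30.7
```

>>> arm_command(
  steps=[
    {"hand": 35,"offset": [0,0,0],"twist": [0,0,0]},
    {"hand": 35,"offset": [0,0,0],"twist": [0,0,0.08]},
    {"hand": 35,"offset": [0,0,0],"twist": [0,0,0.16]},
    {"hand": 35,"offset": [0,0,0],"twist": [0,0,0.24]},
    {"hand": 35,"offset": [0,0,0],"twist": [0,0,0.32]},
    {"hand": 35,"offset": [0,0,0],"twist": [0,0,0.4]},
    {"hand": 35,"offset": [0,0,0],"twist": [0,0,0.4]},
    {"hand": 35,"offset": [0,0,0],"twist": [0,0,0.4]},
  ],
)

```text
t: 17.02
tcp_pos: [0.641, 0.0986, 0.1998]
tcp_rot: [3.137, -0.002, 1.107]
ft_force: [4.2, -0.6, 4.7]
finger_gap: 0.484
grip_force: 30.7
```

>>> arm_command(
  steps=[
    {"hand": 60,"offset": [0,0,0],"twist": [0,0,0]},
    {"hand": 85,"offset": [0,0,0],"twist": [0,0,0]},
    {"hand": 85,"offset": [0,0,0],"twist": [0,0,0]},
    {"hand": 85,"offset": [0,0,0],"twist": [0,0,0]},
    {"hand": 85,"offset": [0,0,-5],"twist": [0,0,0]},
    {"hand": 85,"offset": [0,0,-25],"twist": [0,0,0]},
    {"hand": 85,"offset": [0,0,-50],"twist": [0,0,0]},
    {"hand": 85,"offset": [0,0,-69],"twist": [0,0,0]},
  ],
)

```text
t: 17.68
tcp_pos: [0.6393, 0.0991, 0.2682]
tcp_rot: [3.142, -0.0, 1.106]
ft_force: [0.5, -0.1, 0.3]
finger_gap: 0.994
grip_force: 0.0
```

>>> arm_command(
  steps=[
    {"hand": 85,"offset": [-25,11,0],"twist": [0,0,0.08]},
    {"hand": 85,"offset": [-55,24,0],"twist": [0,0,0.2]},
    {"hand": 85,"offset": [-85,37,0],"twist": [0,0,0.32]},
    {"hand": 85,"offset": [-115,51,0],"twist": [0,0,0.44]},
    {"hand": 85,"offset": [-145,64,0],"twist": [0,0,0.56]},
    {"hand": 85,"offset": [-170,75,0],"twist": [0,0,0.68]},
    {"hand": 85,"offset": [-186,82,0],"twist": [0,0,0.8]},
    {"hand": 85,"offset": [-186,82,0],"twist": [0,0,0.9]},
  ],
)

```text
t: 18.35
tcp_pos: [0.6288, -0.108, 0.2669]
tcp_rot: [3.14, 0.0, 0.196]
ft_force: [-0.7, 0.9, 0.9]
finger_gap: 0.994
grip_force: 0.0
```

>>> arm_command(
  steps=[
    {"hand": 85,"offset": [0,0,0],"twist": [0,0,0.1]},
    {"hand": 85,"offset": [0,0,0],"twist": [0,0,0.2]},
    {"hand": 85,"offset": [0,0,0],"twist": [0,0,0.276]},
    {"hand": 85,"offset": [0,0,0],"twist": [0,0,0.276]},
    {"hand": 85,"offset": [0,0,0],"twist": [0,0,0.276]},
    {"hand": 85,"offset": [0,0,0],"twist": [0,0,0.276]},
    {"hand": 85,"offset": [0,0,0],"twist": [0,0,0.276]},
    {"hand": 85,"offset": [0,0,0],"twist": [0,0,0.276]},
  ],
)

```text
t: 19.02
tcp_pos: [0.6292, -0.1039, 0.2668]
tcp_rot: [3.142, -0.0, -0.069]
ft_force: [0.3, -0.3, -0.2]
finger_gap: 1.0
grip_force: 0.0
```

Run:
```python
from h import *
s,R=tool();print(s["t"],s["tcp_pos"],s["tcp_rot"],s["joint_pos"],s["ft_force"])
im=snap("wrist");cv2.imwrite("pics/w5.png",im);np.savez("pics/w5.npz",**cams.calibration("wrist"))
```

```text
19.0167 [ 0.62917184 -0.10393213  0.26675809] [ 3.14158868e+00 -3.68389475e-05 -6.89795824e-02] [-3.49506837e-01  3.49832311e-01  1.47488249e+00  6.59135939e-06
  1.31684135e+00  1.29026742e+00] [ 0.27671013 -0.29635925 -0.18103244]
```

View pics/w5.png

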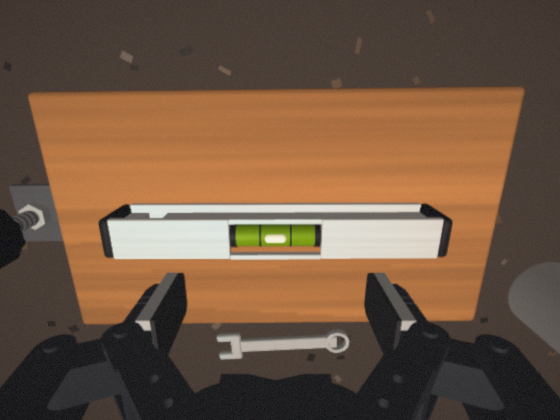

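Wrist view: level seen from the side, top face spanning rows 220–258 and columns 110–440. The bubble at (275,239) lies between marks at about columns 261 and 291.

Run:
```python
from h import *
c=dict(np.load("pics/w5.npz"));im=cv2.imread("pics/w5.png");V=cv2.cvtColor(im,cv2.COLOR_BGR2HSV)[...,2];S=cv2.cvtColor(im,cv2.COLOR_BGR2HSV)[...,1]
print("V row",list(zip(range(232,320),V[230:234,232:320].mean(0).astype(int))))
print("S bub",list(zip(range(255,298),S[237:241,255:298].mean(0).astype(int))))
s,R=tool()
for col in(130,200,350,420):
  m=np.where((S[210:270,col]<60)&(V[210:270,col]>120))[0]+210;print(col,m.min(),m.max(),[int(x) for x in V[214:264:3,col]])
for uv in((108,239),(442,239),(275,239),(170,239),(380,239)):
  print(uv,onz(c,uv,.1485),R.T@(onz(c,uv,.1485)-s["tcp_pos"]))
```

```text
V row [(232, np.int64(40)), (233, np.int64(41)), (234, np.int64(43)), (235, np.int64(83)), (236, np.int64(132)), (237, np.int64(138)), (238, np.int64(139)), (239, np.int64(139)), (240, np.int64(138)), (241, np.int64(139)), (242, np.int64(139)), (243, np.int64(139)), (244, np.int64(139)), (245, np.int64(139)), (246, np.int64(140)), (247, np.int64(140)), (248, np.int64(141)), (249, np.int64(140)), (250, np.int64(140)), (251, np.int64(140)), (252, np.int64(137)), (253, np.int64(139)), (254, np.int64(140)), (255, np.int64(138)), (256, np.int64(140)), (257, np.int64(139)), (258, np.int64(126)), (259, np.int64(71)), (260, np.int64(74)), (261, np.int64(119)), (262, np.int64(137)), (263, np.int64(140)), (264, np.int64(138)), (265, np.int64(141)), (266, np.int64(139)), (267, np.int64(139)), (268, np.int64(140)), (269, np.int64(139)), (270, np.int64(140)), (271, np.int64(141)), (272, np.int64(140)), (273, np.int64(139)), (274, np.int64(141)), (275, np.int64(140)), (276, np.int64(140)), (277, np.int64(140)), (278, np.int64(140)), (279, np.int64(141)), (280, np.int64(141)), (281, np.int64(139)),
[... 1917 characters left out ...]
224, 229, 223, 229, 226, 228, 189, 186]
350 210 257 [105, 105, 203, 224, 222, 223, 223, 225, 221, 220, 225, 221, 223, 221, 225, 184, 185]
420 219 257 [104, 105, 203, 221, 220, 220, 223, 225, 221, 218, 223, 219, 223, 220, 222, 178, 180]
(108, 239) [0.63663754 0.00656774 0.1485    ] [-0.00015551 -0.11078965  0.11819342]
(442, 239) [ 0.62170285 -0.21116537  0.1485    ] [1.64613999e-05 1.07454991e-01 1.18195217e-01]
(275, 239) [ 0.62916517 -0.10237204  0.1485    ] [-6.94655782e-05 -1.59394021e-03  1.18194320e-01]
(170, 239) [ 0.6338622  -0.03389408  0.1485    ] [-0.00012355 -0.07023278  0.11819375]
(380, 239) [ 0.62447212 -0.17079211  0.1485    ] [-1.54261499e-05  6.69868711e-02  1.18194884e-01]
```

>>> arm_command(
  steps=[
    {"hand": 85,"offset": [0,0,8],"twist": [0,0,0]},
    {"hand": 85,"offset": [0,0,20],"twist": [0,0,0]},
    {"hand": 85,"offset": [0,0,32],"twist": [0,0,0]},
    {"hand": 85,"offset": [0,0,42],"twist": [0,0,0]},
    {"hand": 85,"offset": [0,0,48],"twist": [0,0,0]},
    {"hand": 85,"offset": [0,0,50],"twist": [0,0,0]},
    {"hand": 85,"offset": [0,0,51],"twist": [0,0,0]},
    {"hand": 85,"offset": [0,0,52],"twist": [0,0,0]},
  ],
)

```text
t: 19.73
tcp_pos: [0.6294, -0.1041, 0.2148]
tcp_rot: [3.141, -0.0, -0.07]
ft_force: [0.7, 0.6, 0.4]
finger_gap: 0.995
grip_force: 0.0
```

>>> arm_command(
  steps=[
    {"hand": 85,"offset": [0,0,0.4],"twist": [0,0,0]},
    {"hand": 85,"offset": [0,0,0.8],"twist": [0,0,0]},
    {"hand": 85,"offset": [0,0,1.2],"twist": [0,0,0]},
    {"hand": 85,"offset": [0,0,1.6],"twist": [0,0,0]},
    {"hand": 85,"offset": [0,0,2],"twist": [0,0,0]},
    {"hand": 85,"offset": [0,0,2],"twist": [0,0,0]},
    {"hand": 85,"offset": [0,0,2],"twist": [0,0,0]},
    {"hand": 85,"offset": [0,0,2],"twist": [0,0,0]},
  ],
)

```text
t: 20.4
tcp_pos: [0.6292, -0.104, 0.2127]
tcp_rot: [-3.142, -0.0, -0.07]
ft_force: [0.5, -0.2, 0.0]
finger_gap: 0.998
grip_force: 0.0
```

>>> arm_command(
  steps=[
    {"hand": 85,"offset": [0,0,0.5],"twist": [0,0,0]},
    {"hand": 85,"offset": [0,0,1],"twist": [0,0,0]},
    {"hand": 85,"offset": [0,0,1.5],"twist": [0,0,0]},
    {"hand": 85,"offset": [0,0,2],"twist": [0,0,0]},
    {"hand": 85,"offset": [0,0,2],"twist": [0,0,0]},
    {"hand": 85,"offset": [0,0,2],"twist": [0,0,0]},
    {"hand": 85,"offset": [0,0,2],"twist": [0,0,0]},
    {"hand": 85,"offset": [0,0,2],"twist": [0,0,0]},
  ],
)

```text
t: 21.07
tcp_pos: [0.6292, -0.1041, 0.2107]
tcp_rot: [3.142, -0.0, -0.07]
ft_force: [0.4, 0.1, -0.3]
finger_gap: 0.998
grip_force: 0.0
```

>>> arm_command(
  steps=[
    {"hand": 85,"offset": [0,0,0.3],"twist": [0,0,0]},
    {"hand": 85,"offset": [0,0,0.6],"twist": [0,0,0]},
    {"hand": 85,"offset": [0,0,1],"twist": [0,0,0]},
    {"hand": 85,"offset": [0,0,1],"twist": [0,0,0]},
    {"hand": 85,"offset": [0,0,1],"twist": [0,0,0]},
    {"hand": 85,"offset": [0,0,1],"twist": [0,0,0]},
    {"hand": 85,"offset": [0,0,1],"twist": [0,0,0]},
    {"hand": 85,"offset": [0,0,1],"twist": [0,0,0]},
  ],
)

```text
t: 21.73
tcp_pos: [0.6292, -0.104, 0.2097]
tcp_rot: [3.142, -0.0, -0.07]
ft_force: [0.5, -1.1, -0.3]
finger_gap: 0.994
grip_force: 0.0
```

>>> arm_command(
  steps=[
    {"hand": 85,"offset": [0,0,0.3],"twist": [0,0,0]},
    {"hand": 85,"offset": [0,0,0.6],"twist": [0,0,0]},
    {"hand": 85,"offset": [0,0,1],"twist": [0,0,0]},
    {"hand": 85,"offset": [0,0,1],"twist": [0,0,0]},
    {"hand": 85,"offset": [0,0,1],"twist": [0,0,0]},
    {"hand": 85,"offset": [0,0,1],"twist": [0,0,0]},
    {"hand": 85,"offset": [0,0,1],"twist": [0,0,0]},
    {"hand": 85,"offset": [0,0,1],"twist": [0,0,0]},
  ],
)

```text
t: 22.4
tcp_pos: [0.6292, -0.1041, 0.2087]
tcp_rot: [3.142, -0.0, -0.07]
ft_force: [0.0, 0.1, 0.1]
finger_gap: 0.994
grip_force: 0.0
```

>>> arm_command(
  steps=[
    {"hand": 85,"offset": [0,0,0.3],"twist": [0,0,0]},
    {"hand": 85,"offset": [0,0,0.6],"twist": [0,0,0]},
    {"hand": 85,"offset": [0,0,1],"twist": [0,0,0]},
    {"hand": 85,"offset": [0,0,1],"twist": [0,0,0]},
    {"hand": 85,"offset": [0,0,1],"twist": [0,0,0]},
    {"hand": 85,"offset": [0,0,1],"twist": [0,0,0]},
    {"hand": 85,"offset": [0,0,1],"twist": [0,0,0]},
    {"hand": 85,"offset": [0,0,1],"twist": [0,0,0]},
  ],
)

```text
t: 23.07
tcp_pos: [0.6291, -0.104, 0.2077]
tcp_rot: [-3.142, 0.0, -0.07]
ft_force: [0.5, -0.4, -0.0]
finger_gap: 0.994
grip_force: 0.0
```

>>> arm_command(
  steps=[
    {"hand": 85,"offset": [0,0,0.3],"twist": [0,0,0]},
    {"hand": 85,"offset": [0,0,0.6],"twist": [0,0,0]},
    {"hand": 85,"offset": [0,0,1],"twist": [0,0,0]},
    {"hand": 85,"offset": [0,0,1],"twist": [0,0,0]},
    {"hand": 85,"offset": [0,0,1],"twist": [0,0,0]},
    {"hand": 85,"offset": [0,0,1],"twist": [0,0,0]},
    {"hand": 85,"offset": [0,0,1],"twist": [0,0,0]},
    {"hand": 85,"offset": [0,0,1],"twist": [0,0,0]},
  ],
)

```text
t: 23.73
tcp_pos: [0.6292, -0.104, 0.2076]
tcp_rot: [3.141, -0.0, -0.07]
ft_force: [-2.2, -0.2, 6.8]
finger_gap: 0.995
grip_force: 3.1
```

>>> arm_command(
  steps=[
    {"hand": 85,"offset": [0,0,0.2],"twist": [0,0,0]},
    {"hand": 85,"offset": [0,0,0.4],"twist": [0,0,0]},
    {"hand": 85,"offset": [0,0,0.4],"twist": [0,0,0]},
    {"hand": 85,"offset": [0,0,0.4],"twist": [0,0,0]},
    {"hand": 85,"offset": [0,0,0.4],"twist": [0,0,0]},
    {"hand": 85,"offset": [0,0,0.4],"twist": [0,0,0]},
    {"hand": 85,"offset": [0,0,0.4],"twist": [0,0,0]},
    {"hand": 85,"offset": [0,0,0.4],"twist": [0,0,0]},
  ],
)

```text
t: 24.4
tcp_pos: [0.6293, -0.104, 0.2076]
tcp_rot: [3.141, -0.0, -0.07]
ft_force: [-4.6, 1.8, 7.9]
finger_gap: 0.996
grip_force: 4.2
```

Run:
```python
from h import *
F=[ctrl.sense()["ft_force"][2]]
for i in range(4): im=snap("wrist");F.append(ctrl.sense()["ft_force"][2])
print(np.round(F,1),ctrl.sense()["t"],ctrl.sense()["tcp_pos"])
cv2.imwrite("pics/w6.png",im)
H,S,V=cv2.split(cv2.cvtColor(im,cv2.COLOR_BGR2HSV));g=((H>25)&(H<50)&(S>120)&(V>60)).astype(np.uint8);print(cv2.boundingRect(cv2.morphologyEx(g,cv2.MORPH_OPEN,np.ones((3,3)))))
```

```text
[7.9 7.6 9.1 8.2 9. ] 24.6 [ 0.6292653  -0.10402912  0.20762292]
(220, 270, 110, 26)
```

View pics/w6.png

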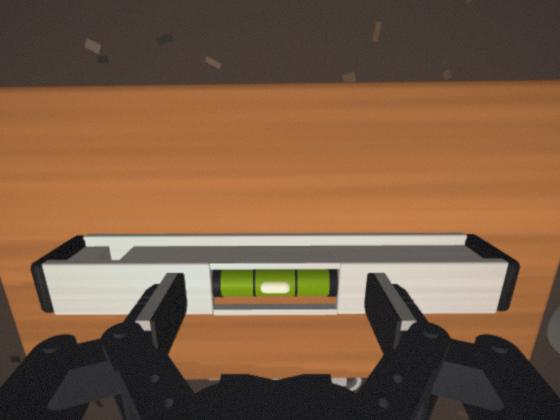

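Wrist view: bubble at about (275,287), midway between marks at columns 254 and 296, with both fingertips on the solid top on either side of the window.

>>> arm_command(
  steps=[
    {"hand": 85,"offset": [0,0,0.1],"twist": [0,0,0]},
    {"hand": 85,"offset": [0,0,0.25],"twist": [0,0,0]},
    {"hand": 85,"offset": [0,0,0.25],"twist": [0,0,0]},
    {"hand": 85,"offset": [0,0,0.25],"twist": [0,0,0]},
    {"hand": 85,"offset": [0,0,0.25],"twist": [0,0,0]},
    {"hand": 85,"offset": [0,0,0.25],"twist": [0,0,0]},
    {"hand": 85,"offset": [0,0,0.25],"twist": [0,0,0]},
    {"hand": 85,"offset": [0,0,0.25],"twist": [0,0,0]},
  ],
)

```text
t: 25.27
tcp_pos: [0.6293, -0.1041, 0.2076]
tcp_rot: [3.141, -0.001, -0.07]
ft_force: [-4.6, 0.9, 9.5]
finger_gap: 1.0
grip_force: 4.8
```

Run:
```python
from h import *
F=[]
for i in range(10): im=snap("wrist");F.append(ctrl.sense()["ft_force"])
print(np.round(F,1)[:,2],np.mean(F,0),ctrl.sense()["t"])
H,S,V=cv2.split(cv2.cvtColor(im,cv2.COLOR_BGR2HSV))
p=V[273:280,215:335].mean(0);print("dark cols",215+np.where(p<0.8*np.median(p))[0]);b=np.where(S[285:290,258:293].mean(0)<100)[0]+258;print("bubble",b.min(),b.max())
```

```text
[ 9.7  9.7  9.9  9.5  9.7  9.9  9.8  9.9 10.   9.2] [-4.74466322  1.21267321  9.72639436] 25.7667
dark cols [215 216 217 218 219 220 253 254 255 295 296 297 329 330 331 332 333 334]
bubble 261 289
```

```bash
python3 -c "
from cell import order
print(order.hand_in())"
```

```text
the job is handed in; nothing more can be done
None
```

I handed the job in with the level lengthwise on the middle of the shelf, the bubble centred between its marks after two turns of the knob, and the arm still pressing down with about 9.7 N. It took about 26 s, and I don't have the verdict.

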